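# Lock the tape roll with the bayonet collar

## Task

Pick up the knurled metal collar from the bench and set it, open side down, over the upright spindle of the tape-roll holder. Turn it there until one of its hidden keyways drops over the spindle's cross pin, then push it down against the sprung plate until it is fully home, and finish with the gripper still on the collar, holding it pushed home. Leave the other loose things on the bench where they are.

Things in the scene. Friction and masses are not known exactly. Their poses are not given: they have to be found in the camera images.
- collar: Loose round knurled dark steel cup, open side down on the bench: 54 mm diameter, 45 mm high, closed flat top, 0.1-0.2 kg, gripped across from above. Origin: centre of the underside, z up the axis. Bore 26 mm wide, 40 mm deep, with four equal keyways a quarter turn apart, 9 mm wide, from the underside 22 mm up; not visible outside, their angle in the collar's frame is unknown.
- collar_top (a point): Centre of the collar's flat top, on its axis, 45 mm above its underside.
- seat (a point): Where the centre of the collar's underside is when fully home: on the vertical axis of the fixed tape-roll holder, 68 mm above the bench. Holder: round grey base 124 mm wide, 12 mm thick; on it a brown tape roll (100 mm wide, top at 61 mm); over it an aluminium pressure plate (84 mm wide, top at 78 mm when up); through all an upright steel spindle.
- spindle_tip (a point): Top of the spindle's coned nose, 104 mm above the bench, 36 mm above home. Spindle 22 mm diameter up to 95 mm above the bench, then coned to 10 mm at the tip.
- pin_level (a point): Point on the spindle's axis level with the top of the cross pin, 90 mm above the bench. The 5 mm round pin stands out 7 mm on both sides; its angle differs each time and is not given. At a wrong angle the collar's underside rests on it, 22 mm above home; at most a quarter turn, either way, brings a keyway over it (about 0.1 rad play each side) and the collar drops 12 mm to the plate.
- pressure_plate (a joint): Downward travel of the sprung pressure plate in m: 0 = up; 0.010 = collar fully home, where the pin meets the end of the keyway. The collar meets the plate 10 mm above home; the spring's push then grows from 3 N to 9 N at home and lifts the collar again if it is let go.
- jar: Loose jar with green lid, 59 mm diameter, 70 mm high, a bystander; origin at the centre of its underside.
- spring_clamp: Loose orange spring clamp lying on the bench, 24x124x22 mm, a bystander; origin at the centre of its underside.
- small_box: Loose small cardboard box, 52x79x36 mm, a bystander; origin at the centre of its underside.
- stapler: Loose blue stapler, 34x157x48 mm, a bystander; origin at the centre of its underside.
- stamp: Loose wooden hand stamp standing upright, 29x55x84 mm, a bystander; origin at the centre of its underside.

How it is judged:
By the outcome, as a careful person would: the job done as asked, in the order asked, and still so for the second after the job is handed in, while the arm keeps its last pose, push and grip.
It also fails if it takes over 48 s, if anything falls off the work surface, if the arm or the gripper's body presses on something with over 40 N, if the wrist force passes 120 N, or if a joint passes its speed limit or range.

## Robot

A 7-joint arm with a two-finger parallel gripper is mounted at the origin on a cart in front of the work surface, level with it; the furniture and walls round the work are solid. World frame = base frame: x ahead of the robot, y to its left, z up, the work surface at z = 0. Lengths are in m, angles in rad, forces in N, time in s.
With the tool pointing down it reaches from about 0.425 to 0.925 m from the base axis. Payload 6.8 kg.
Tool frame: the origin (TCP) lies at the very end of the fingers, on their centre line; the grasp point (between the pads) lies 19 mm behind it; z points along the fingers, y is the line along which they close (so a half turn about z gives the same grasp; the last joint's range is limited). The gripper opens to 85 mm and grips with 20 to 120 N. Pads are 22 mm wide; open, the fingers measure 114 mm over their backs; the gripper's body (76 mm by 85 mm) begins 54 mm behind the grasp point. The pads swing forward as they close: fully open they stand 13 mm farther back than shut.
Start: joints at [1.217, 0.477, 0.022, 1.555, -0.011, 1.109, -0.083], TCP at [0.164, -0.655, 0.231] pointing down, gripper open.
Joint ranges: [-2.96, 2.96], [-0.34, 2.1], [-1.41, 1.46], [0.24, 2.44], [-1.37, 4.51], [0.17, 1.92], [-2.96, 2.96]. Speed limits (rad/s): [2.39, 2.39, 3.14, 3.14, 3.14, 3.14, 3.14].

## Interface

Orientations are given as a rotation vector (axis times angle).
In Python, from bench import get_obs, grab_frame, hand_in gives the robot as it stands.
- The arm moves only by the tool drive_tool, never from a script. Its argument "rows" is a list of rows, each an object with "offset": the shift along the tool's x, y, z as a fraction of full scale, a list of three; "rotation": the turn, a rotation vector about the tool's x, y, z as a fraction of full scale, a list of three; "claw": the opening, from 0 (shut) to 1 (fully open). In form: [{"offset": [tx, ty, tz], "rotation": [wx, wy, wz], "claw": claw}, ...]. A call has 1 to 20 rows; each row is the pose to reach, as a shift and turn from the pose commanded when the call began, along the tool's axes at that moment; what a row does not reach only later rows make up. Full scale, the value 1, is 0.15 m for a shift and 2 rad for a turn. A row lasts 1/12 s, in which the tool goes at most 41.7 mm and 7.16 degrees, less where a joint would pass 70% of its speed; a pose out of reach is approached as far as the arm can. A call with a number of a shift or a turn outside -1 to 1 is refused whole. A call with a gripper value outside its range is refused whole. The fingers move at their own pace and stop on an object; "force" is the grip in N (left out, the last holds). Time passes only in rows, so rows that repeat a pose let the fingers close. It gives the time, the measured TCP pose, the force, the opening and the grip force at its end, in the units of the state.
- get_obs(): the state, without advancing time (a new reading comes with each control period).
- grab_frame(name): name is "side" or "top"; returns a dict with "frame" (420x560x3 uint8, red, green, blue), "z_map" (420x560 float32, m along the optical axis (not along the pixel's ray), 0 where there is no reading), "vfov" (degrees; the focal length in pixels is half the picture's height over the tangent of half this angle, whatever the lens; pixels are square), "cx", "cy" (the principal point, pixels), "R" (3x3) and "t" (3): a world point X has camera coordinates R X + t. Camera axes: x right, y down, z forward; pixel columns grow to the right and rows downward; lengths in m; the calibration is good to about 2 mm. A picture is of the moment at which its call begins.
- hand_in(): hands the job in; it is judged then, once.
The state is a dict: "clock": time; "joints": joint angles; "qvel": joint speeds; "tau": joint torques, N m; "tcp_pos": TCP position; "orientation": TCP orientation; "contact_force": force on the tool from outside, world axes, zero at the start; "moment": the same for the moment, N m; "grip_width": finger opening in m; "gripper_force": force on a finger pad.
Only numpy, scipy, OpenCV 4.12 (cv2) and the standard library are available. Lean on these libraries where they do the work, as an engineer would, in place of code of your own. Each camera call takes 0.05 s, during which the arm holds its last target. There are 200 camera calls.

## Working session

There is one attempt and no reset: what is moved stays moved. The work goes in short steps, Python scripts to look and compute and a tool call to move; the robot and the scene stay as the last step left them, time stands still between calls to the robot, and variables do not carry over. Pictures are saved under pics/ and viewed, at most 10 in all, crops included, and the job is handed in when it is done.

Besides the shell and the picture viewer there is one more tool, called after "Emit:" as name([rows], argument=value, ...), one row to a line, values as JSON. drive_tool: Moves the arm, as the interface text tells. Its arguments: {"type":"object","properties":{"rows":{"type":"array","items":{"type":"object","properties":{"offset":{"type":"array","items":{"type":"number"}},"rotation":{"type":"array","items":{"type":"number"}},"claw":{"type":"number"}}}},"force":{"type":"number"}},"required":["rows"]}

```bash
mkdir -p pics; python3 - <<'E'
from bench import *
import cv2,numpy as np
s=get_obs();print({k:np.round(v,3).tolist() for k,v in s.items()})
for n in("side","top"):
    f=grab_frame(n);np.savez(f"{n}0.npz",**f);cv2.imwrite(f"pics/{n}0.png",f["frame"][:,:,::-1])
    print(n,f["vfov"],f["cx"],f["cy"],np.round(f["R"],3).tolist(),np.round(f["t"],3))
E
```

```text
{'clock': 0.0, 'joints': [1.217, 0.478, 0.022, 1.556, -0.012, 1.109, -0.083], 'qvel': [-0.0, 0.001, -0.0, 0.0, 0.0, -0.0, -0.001], 'tau': [0.001, -59.644, 1.608, -28.119, 0.012, 0.009, -0.0], 'tcp_pos': [0.164, -0.654, 0.23], 'orientation': [-3.116, -0.385, 0.001], 'contact_force': [0.186, 0.58, -0.861], 'moment': [0.055, 0.016, 0.018], 'gripper_force': 0.0, 'grip_width': 0.085}
side 50.996193107543924 274.03482618651265 204.85844566889443 [[-0.999, 0.041, 0.011], [0.018, 0.632, -0.775], [-0.039, -0.774, -0.632]] [0.491 0.037 1.315]
top 44.81232007382919 284.16239873356744 199.72786360532024 [[-0.011, -1.0, 0.004], [-0.997, 0.011, -0.073], [0.073, -0.005, -0.997]] [0.026 0.512 1.272]
```

View pics/top0.png

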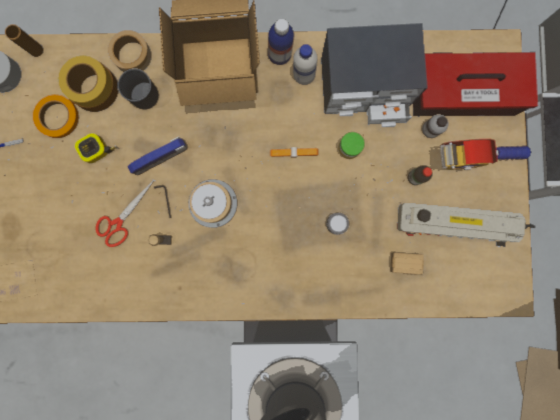

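View pics/side0.png

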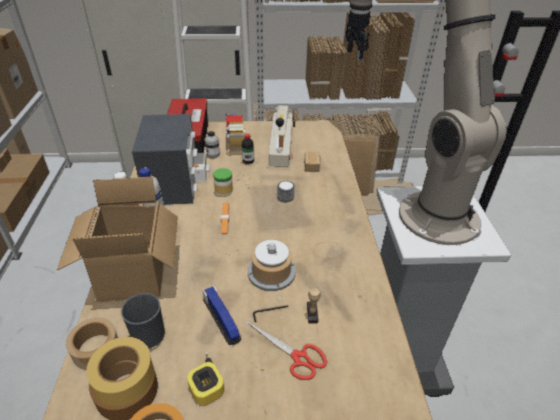

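The top view shows the collar at about (338,223) and the holder at (210,202). The side view has them at (286,190) and (272,263). Next I'll measure both and look at the spindle close up.

```bash
cat > h.py <<'E'
import numpy as np,cv2
def cam(f):
    F=210/np.tan(np.radians(float(f["vfov"]))/2)
    return F,float(f["cx"]),float(f["cy"]),f["R"],f["t"]
def ray(f,u,v):
    F,cx,cy,R,t=cam(f); d=R.T@np.array([(u-cx)/F,(v-cy)/F,1]); return -R.T@t,d
def plane(f,u,v,z):
    c,d=ray(f,u,v); return c+d*(z-c[2])/d[2]
def tri(f,p,g,q):
    (a,d),(b,e)=ray(f,*p),ray(g,*q); d=d/np.linalg.norm(d);e=e/np.linalg.norm(e)
    s=np.linalg.lstsq(np.c_[d,-e],b-a,rcond=None)[0]; P,Q=a+s[0]*d,b+s[1]*e
    return (P+Q)/2,np.linalg.norm(P-Q)
def proj(f,X):
    F,cx,cy,R,t=cam(f); c=R@X+t; return np.array([cx+F*c[0]/c[2],cy+F*c[1]/c[2]])
def pts(f):
    F,cx,cy,R,t=cam(f); v,u=np.mgrid[0:420,0:560]; z=f["z_map"]
    return (np.dstack([(u-cx)/F*z,(v-cy)/F*z,z])-t)@R
E
python3 - <<'E'
from h import *
T=np.load("top0.npz");S=np.load("side0.npz")
for n,f,c,p in(("top",T,(338,223),(210,202)),("side",S,(286,190),(272,258))):
    P=pts(f)
    for nm,q,r,lo,hi in(("collar top",c,18,.036,.056),("plate",p,28,.068,.086),("tip",p,28,.095,.115),("base",p,40,.006,.02)):
        m=np.zeros((420,560),np.uint8);cv2.circle(m,q,r,1,-1)
        m=(m>0)&(P[...,2]>lo)&(P[...,2]<hi)&(f["z_map"]>0)
        X=P[m]
        if len(X): 
            v,u=np.nonzero(m);(cc,rr)=cv2.minEnclosingCircle(X[:,:2].astype(np.float32))
            print(n,nm,len(X),"mean",X.mean(0).round(4),"medz",np.median(X[:,2]).round(4),"circle",np.round(cc,4),round(rr,4),"px",u.mean().round(1),v.mean().round(1))
a=T["frame"][172:232,180:240];b=T["frame"][193:253,308:368]
c=S["frame"][225:285,242:302];d=S["frame"][160:220,256:316]
im=np.vstack([np.hstack([a,b]),np.hstack([c,d])])
cv2.imwrite("pics/crop.png",cv2.resize(im[:,:,::-1],(600,600),interpolation=cv2.INTER_CUBIC))
E
```

```text
top collar top 373 mean [ 0.4517 -0.1126  0.045 ] medz 0.0453 circle [ 0.4516 -0.1131] 0.0279 px 338.1 222.9
top plate 866 mean [0.5071 0.2019 0.0779] medz 0.0778 circle [0.5074 0.2022] 0.042 px 209.0 201.0
top tip 56 mean [0.5069 0.2011 0.1006] medz 0.1003 circle [0.5077 0.2012] 0.0103 px 207.9 200.4
top base 498 mean [0.5006 0.1877 0.0119] medz 0.0118 circle [0.5072 0.2079] 0.0982 px 218.3 205.4
side collar top 180 mean [ 0.4505 -0.1072  0.0451] medz 0.0458 circle [ 0.4519 -0.1119] 0.029 px 286.0 186.2
side plate 598 mean [0.5062 0.2083 0.0784] medz 0.0785 circle [0.5074 0.2039] 0.0449 px 271.7 252.6
side tip 47 mean [0.5059 0.2065 0.1002] medz 0.1003 circle [0.5056 0.2038] 0.0107 px 271.9 245.6
side base 465 mean [0.5076 0.2357 0.0125] medz 0.0126 circle [0.5055 0.2054] 0.0622 px 271.4 278.9
```

View pics/crop.png

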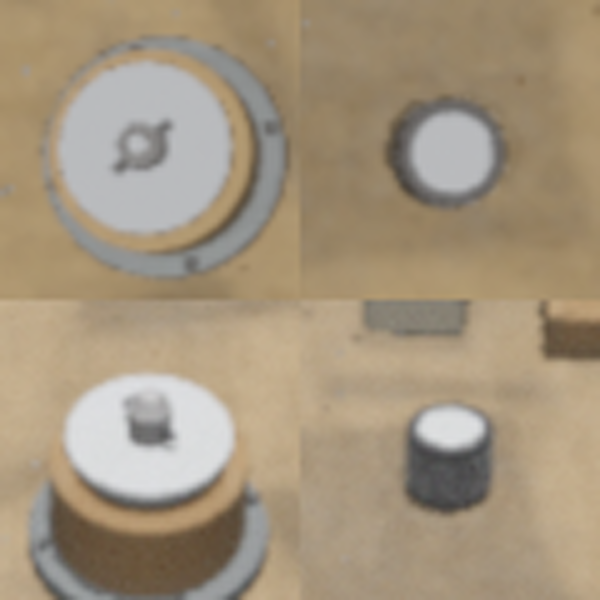

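The collar is at about (0.4517,-0.112) with its top at 45 mm. The seat axis is at about (0.507,0.2025) with the plate at 78 mm. Two-view depth agrees with the stated sizes. I'll check by triangulating the bright discs and compute the first move.

```bash
cat > go.py <<'E'
import sys,numpy as np
from bench import get_obs
from scipy.spatial.transform import Rotation as Ro
x,y,z,yaw=map(float,sys.argv[1:5])
s=get_obs();R=Ro.from_rotvec(s["orientation"])
c,n=np.cos(yaw),np.sin(yaw)
G=Ro.from_matrix(np.array([[c,n,0],[n,-c,0],[0,0,-1.]]))
print("off",(R.inv().apply(np.array([x,y,z])-s["tcp_pos"])/.15).round(3),"rot",((R.inv()*G).as_rotvec()/2).round(3))
X=R.as_matrix();print("t",s["clock"],"tcp",np.round(s["tcp_pos"],4),"yaw",np.arctan2(X[1,0],X[0,0]).round(3),"F",np.round(s["contact_force"],1),"w",round(s["grip_width"],4),"q",np.round(s["joints"],2))
E
python3 go.py .4517 -.1125 .14 1.327
python3 - <<'E'
from h import *
T=np.load("top0.npz");S=np.load("side0.npz")
for nm,pt,ps,th in(("collar",(341,223),(286,186),150),("plate",(209,201),(271,255),150)):
    o=[]
    for f,p in((T,pt),(S,ps)):
        hsv=cv2.cvtColor(f["frame"],cv2.COLOR_RGB2HSV);m=((hsv[...,2]>th)&(hsv[...,1]<40)).astype(np.uint8)
        k=np.zeros_like(m);cv2.circle(k,p,30,1,-1);m*=k
        cs,_=cv2.findContours(m,cv2.RETR_EXTERNAL,cv2.CHAIN_APPROX_NONE)
        c=min([c for c in cs if cv2.contourArea(c)>40],key=lambda c:-cv2.pointPolygonTest(c,tuple(map(float,p)),True))
        e=cv2.fitEllipse(cv2.convexHull(c));o.append(e[0]);print(nm,e)
    print(tri(T,o[0],S,o[1]),plane(T,*o[0],.045 if nm=="collar" else .078),plane(S,*o[1],.045 if nm=="collar" else .078))
E
```

```text
off [ 2.739 -3.035  0.608] rot [-0.001 -0.    -0.541]
t 0.1 tcp [ 0.1641 -0.6542  0.2304] yaw 0.246 F [-0.2 -0.  -0.4] w 0.0852 q [ 1.22  0.48  0.02  1.56 -0.01  1.11 -0.08]
collar ((337.9610290527344, 223.0726318359375), (15.858732223510742, 16.178823471069336), 116.32782745361328)
collar ((285.5694274902344, 184.73622131347656), (8.855530738830566, 13.617450714111328), 90.21627044677734)
(array([ 0.45133722, -0.11210378,  0.04684618]), np.float64(0.0003305270397969615)) [ 0.45122058 -0.11228835  0.045     ] [ 0.4512977  -0.11461132  0.045     ]
plate ((208.5173797607422, 201.1279296875), (34.28596115112305, 34.78327560424805), 77.05111694335938)
plate ((271.3064880371094, 251.67369079589844), (24.822399139404297, 34.32699203491211), 90.52725982666016)
(array([0.50700637, 0.20328742, 0.07601397]), np.float64(0.0001208328827058636)) [0.50680352 0.2030075  0.078     ] [0.50715106 0.20524251 0.078     ]
```

Triangulated: collar top (0.4513,-0.112,0.047), plate (0.507,0.203,0.076). Both are within the 2 mm calibration error of the expected heights. Moving now.

Emit:
drive_tool([
  {"offset": [0.68, -0.76, 0], "rotation": [0, 0, 0], "claw": 1},
  {"offset": [0.68, -0.76, 0], "rotation": [0, 0, 0], "claw": 1},
  {"offset": [0.68, -0.76, 0], "rotation": [0, 0, 0], "claw": 1},
  {"offset": [0.68, -0.76, 0], "rotation": [0, 0, 0], "claw": 1},
])

```text
clock: 0.43
tcp_pos: [0.2374, -0.5155, 0.2307]
orientation: [-3.115, -0.389, -0.001]
contact_force: [0.0, -0.4, -0.6]
grip_width: 0.0852
gripper_force: 0.0
```

Emit:
drive_tool([
  {"offset": [0.68, -0.76, 0], "rotation": [0, 0, 0], "claw": 1},
  {"offset": [0.68, -0.76, 0], "rotation": [0, 0, 0], "claw": 1},
  {"offset": [0.68, -0.76, 0], "rotation": [0, 0, 0], "claw": 1},
  {"offset": [0.68, -0.76, 0], "rotation": [0, 0, 0], "claw": 1},
])

```text
clock: 0.77
tcp_pos: [0.3081, -0.38, 0.2311]
orientation: [-3.116, -0.39, -0.0]
contact_force: [1.0, -0.0, -0.7]
grip_width: 0.0853
gripper_force: 0.0
```

Emit:
drive_tool([
  {"offset": [0.68, -0.76, 0], "rotation": [0, 0, 0], "claw": 1},
  {"offset": [0.68, -0.76, 0], "rotation": [0, 0, 0], "claw": 1},
  {"offset": [0.68, -0.76, 0], "rotation": [0, 0, 0], "claw": 1},
  {"offset": [0.68, -0.76, 0], "rotation": [0, 0, 0], "claw": 1},
])

```text
clock: 1.1
tcp_pos: [0.3791, -0.2448, 0.2313]
orientation: [-3.117, -0.39, -0.001]
contact_force: [-0.2, 0.3, -0.0]
grip_width: 0.0853
gripper_force: 0.0
```

```bash
python3 go.py .4515 -.1123 .10 1.327
```

```text
off [ 0.685 -0.736  0.876] rot [-0.    -0.    -0.539]
t 1.1 tcp [ 0.3791 -0.2448  0.2313] yaw 0.249 F [-0.2  0.3 -0. ] w 0.0853 q [ 0.66  0.12 -0.25  2.05  0.03  0.97 -0.92]
```

Emit:
drive_tool([
  {"offset": [0.68, -0.74, 0.87], "rotation": [0, 0, -0.54], "claw": 1},
  {"offset": [0.68, -0.74, 0.87], "rotation": [0, 0, -0.54], "claw": 1},
  {"offset": [0.68, -0.74, 0.87], "rotation": [0, 0, -0.54], "claw": 1},
  {"offset": [0.68, -0.74, 0.87], "rotation": [0, 0, -0.54], "claw": 1},
  {"offset": [0.68, -0.74, 0.87], "rotation": [0, 0, -0.54], "claw": 1},
  {"offset": [0.68, -0.74, 0.87], "rotation": [0, 0, -0.54], "claw": 1},
  {"offset": [0.68, -0.74, 0.87], "rotation": [0, 0, -0.54], "claw": 1},
  {"offset": [0.68, -0.74, 0.87], "rotation": [0, 0, -0.54], "claw": 1},
  {"offset": [0.68, -0.74, 0.87], "rotation": [0, 0, -0.54], "claw": 1},
  {"offset": [0.68, -0.74, 0.87], "rotation": [0, 0, -0.54], "claw": 1},
  {"offset": [0.68, -0.74, 0.87], "rotation": [0, 0, -0.54], "claw": 1},
  {"offset": [0.68, -0.74, 0.87], "rotation": [0, 0, -0.54], "claw": 1},
  {"offset": [0.68, -0.74, 0.87], "rotation": [0, 0, -0.54], "claw": 1},
])

```text
clock: 2.18
tcp_pos: [0.4497, -0.1162, 0.1008]
orientation: [2.478, 1.931, -0.0]
contact_force: [-1.0, 0.8, -0.2]
grip_width: 0.0855
gripper_force: 0.0
```

```bash
python3 go.py .4515 -.1123 .009 1.327
```

```text
off [0.028 0.005 0.612] rot [ 0.     0.    -0.002]
t 2.1833 tcp [ 0.4497 -0.1162  0.1008] yaw 1.324 F [-1.   0.8 -0.2] w 0.0855 q [ 0.54  0.36 -0.5   2.13  0.27  0.7  -0.38]
```

Emit:
drive_tool([
  {"offset": [0.028, 0.005, 0.2], "rotation": [0, 0, 0], "claw": 1},
  {"offset": [0.028, 0.005, 0.4], "rotation": [0, 0, 0], "claw": 1},
  {"offset": [0.028, 0.005, 0.55], "rotation": [0, 0, 0], "claw": 1},
  {"offset": [0.028, 0.005, 0.61], "rotation": [0, 0, 0], "claw": 1},
  {"offset": [0.028, 0.005, 0.61], "rotation": [0, 0, 0], "claw": 1},
  {"offset": [0.028, 0.005, 0.61], "rotation": [0, 0, 0], "claw": 1},
])

```text
clock: 2.68
tcp_pos: [0.4517, -0.112, 0.0096]
orientation: [-2.476, -1.933, 0.0]
contact_force: [0.2, 0.6, 0.3]
grip_width: 0.0852
gripper_force: 0.0
```

```bash
python3 go.py .4515 -.1123 .009 1.327;python3 - <<'E'
from bench import *
import cv2,numpy as np
T=grab_frame("top")["frame"][193:253,298:378];S=grab_frame("side")["frame"][150:210,246:326]
cv2.imwrite("pics/g1.png",cv2.resize(np.vstack([T,S])[:,:,::-1],(400,600),interpolation=cv2.INTER_CUBIC))
E
```

```text
off [-0.002 -0.001  0.004] rot [-0.     0.    -0.001]
t 2.6833 tcp [ 0.4517 -0.112   0.0096] yaw 1.326 F [0.2 0.6 0.3] w 0.0852 q [ 0.44  0.53 -0.4   2.18  0.42  0.51 -0.52]
```

View pics/g1.png

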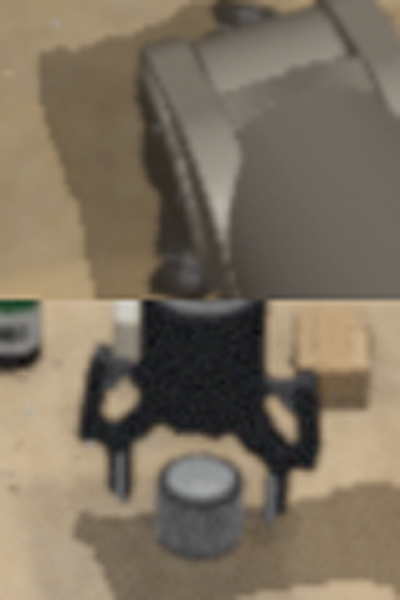

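In the side crop the fingers stand either side of the collar (pads at 120 and 275, collar at 200), so it is centred. The arm hides the collar in the top view. Closing.

Emit:
drive_tool([
  {"offset": [0, 0, 0], "rotation": [0, 0, 0], "claw": 0},
  {"offset": [0, 0, 0], "rotation": [0, 0, 0], "claw": 0},
  {"offset": [0, 0, 0], "rotation": [0, 0, 0], "claw": 0},
  {"offset": [0, 0, 0], "rotation": [0, 0, 0], "claw": 0},
  {"offset": [0, 0, 0], "rotation": [0, 0, 0], "claw": 0},
  {"offset": [0, 0, 0], "rotation": [0, 0, 0], "claw": 0},
  {"offset": [0, 0, 0], "rotation": [0, 0, 0], "claw": 0},
  {"offset": [0, 0, 0], "rotation": [0, 0, 0], "claw": 0},
], force=60)

```text
clock: 3.45
tcp_pos: [0.452, -0.1124, 0.0105]
orientation: [2.475, 1.933, 0.0]
contact_force: [-3.2, 0.1, 12.0]
grip_width: 0.0531
gripper_force: 61.0
```

Emit:
drive_tool([
  {"offset": [0, 0, -0.2], "rotation": [0, 0, 0], "claw": 0},
  {"offset": [0, 0, -0.4], "rotation": [0, 0, 0], "claw": 0},
  {"offset": [0, 0, -0.7], "rotation": [0, 0, 0], "claw": 0},
  {"offset": [0, 0, -1], "rotation": [0, 0, 0], "claw": 0},
  {"offset": [0, 0, -1], "rotation": [0, 0, 0], "claw": 0},
  {"offset": [0, 0, -1], "rotation": [0, 0, 0], "claw": 0},
])

```text
clock: 3.95
tcp_pos: [0.4535, -0.1128, 0.1623]
orientation: [2.472, 1.929, 0.006]
contact_force: [0.3, -0.3, -1.3]
grip_width: 0.0528
gripper_force: 64.4
```

```bash
python3 go.py .507 .203 .16 1.327; python3 go.py .507 .203 .16 1.95
```

```text
off [ 2.129 -0.166  0.013] rot [ 0.003  0.    -0.001]
t 3.95 tcp [ 0.4535 -0.1128  0.1623] yaw 1.325 F [ 0.3 -0.3 -1.3] w 0.0528 q [ 0.59  0.27 -0.55  2.08  0.19  0.83 -0.32]
off [ 2.129 -0.166  0.013] rot [ 0.003  0.001 -0.312]
t 3.95 tcp [ 0.4535 -0.1128  0.1623] yaw 1.325 F [ 0.3 -0.3 -1.3] w 0.0528 q [ 0.59  0.27 -0.55  2.08  0.19  0.83 -0.32]
```

Emit:
drive_tool([
  {"offset": [0.25, -0.02, 0], "rotation": [0, 0, 0], "claw": 0},
  {"offset": [0.5, -0.04, 0], "rotation": [0, 0, 0], "claw": 0},
  {"offset": [0.75, -0.06, 0], "rotation": [0, 0, 0], "claw": 0},
  {"offset": [1, -0.08, 0], "rotation": [0, 0, 0], "claw": 0},
])

```text
clock: 4.28
tcp_pos: [0.4749, 0.0372, 0.1575]
orientation: [-2.476, -1.931, 0.004]
contact_force: [-0.0, -1.1, -1.9]
grip_width: 0.0529
gripper_force: 64.3
```

Emit:
drive_tool([
  {"offset": [0.25, -0.02, 0], "rotation": [0, 0, -0.05], "claw": 0},
  {"offset": [0.5, -0.04, 0], "rotation": [0, 0, -0.1], "claw": 0},
  {"offset": [0.75, -0.06, 0], "rotation": [0, 0, -0.16], "claw": 0},
  {"offset": [1, -0.08, 0], "rotation": [0, 0, -0.21], "claw": 0},
  {"offset": [1, -0.08, 0], "rotation": [0, 0, -0.26], "claw": 0},
  {"offset": [1, -0.08, 0], "rotation": [0, 0, -0.312], "claw": 0},
  {"offset": [1, -0.08, 0], "rotation": [0, 0, -0.312], "claw": 0},
  {"offset": [1, -0.08, 0], "rotation": [0, 0, -0.312], "claw": 0},
])

```text
clock: 4.95
tcp_pos: [0.5, 0.1839, 0.1575]
orientation: [-1.766, -2.596, 0.004]
contact_force: [-0.0, -0.6, -2.6]
grip_width: 0.0531
gripper_force: 64.3
```

```bash
python3 go.py .507 .203 .13 1.95
```

```text
off [0.101 0.091 0.183] rot [-0.002 -0.    -0.002]
t 4.95 tcp [0.5    0.1839 0.1575] yaw 1.947 F [-0.  -0.6 -2.6] w 0.0531 q [ 0.14  0.44 -0.76  1.93  0.37  0.93 -0.43]
```

Emit:
drive_tool([
  {"offset": [0.1, 0.09, 0], "rotation": [0, 0, 0], "claw": 0},
  {"offset": [0.1, 0.09, 0.09], "rotation": [0, 0, 0], "claw": 0},
  {"offset": [0.1, 0.09, 0.18], "rotation": [0, 0, 0], "claw": 0},
  {"offset": [0.1, 0.09, 0.18], "rotation": [0, 0, 0], "claw": 0},
  {"offset": [0.1, 0.09, 0.18], "rotation": [0, 0, 0], "claw": 0},
])

```text
clock: 5.37
tcp_pos: [0.5068, 0.202, 0.1306]
orientation: [-1.764, -2.597, 0.005]
contact_force: [0.0, -0.7, -1.7]
grip_width: 0.0526
gripper_force: 64.3
```

```bash
python3 go.py .507 .203 .10 1.95;python3 - <<'E'
from bench import *
import cv2,numpy as np
f=grab_frame("side");np.savez("side1.npz",**f);t=grab_frame("top");np.savez("top1.npz",**t)
S=f["frame"][195:295,222:322];T=t["frame"][152:252,160:260]
cv2.imwrite("pics/g2.png",cv2.resize(np.hstack([S,T])[:,:,::-1],(800,400),interpolation=cv2.INTER_CUBIC))
E
```

```text
off [0.006 0.004 0.204] rot [-0.002  0.    -0.001]
t 5.3667 tcp [0.5068 0.202  0.1306] yaw 1.948 F [ 0.  -0.7 -1.7] w 0.0526 q [ 0.08  0.49 -0.74  1.92  0.42  0.89 -0.49]
```

View pics/g2.png

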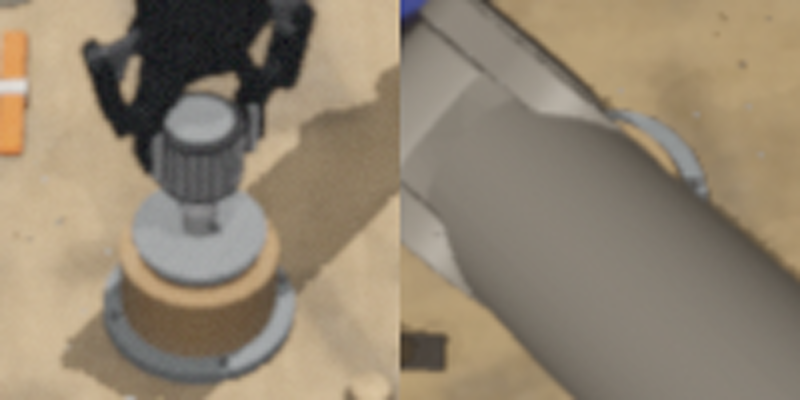

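The side crop shows the held collar (centre about 203,150) just above the spindle (about 200,215). The arm hides them in the top view. I'll check the collar's top disc numerically.

```bash
python3 - <<'E'
from h import *
S=np.load("side1.npz");P=pts(S)
m=np.zeros((420,560),bool);m[216:240,258:290]=1
for lo,hi in((.157,.172),):
    k=m&(P[...,2]>lo)&(P[...,2]<hi)&(abs(P[...,1]-.203)<.035)&(abs(P[...,0]-.507)<.035)
    X=P[k];v,u=np.nonzero(k);print(len(X),np.median(X,0),cv2.minEnclosingCircle(X[:,:2].astype(np.float32)),u.mean(),v.mean(),np.percentile(X[:,2],[10,50,90]))
g=cv2.cvtColor(S["frame"],cv2.COLOR_RGB2GRAY)
b=((g>118)&m).astype(np.uint8)
cs,_=cv2.findContours(b,0,cv2.CHAIN_APPROX_NONE);c=max(cs,key=cv2.contourArea);e=cv2.fitEllipse(cv2.convexHull(c));print(e,plane(S,*e[0],.165))
print(proj(S,np.array([.507,.203,.165])))
E
```

```text
343 [0.50438101 0.20853231 0.16546177] ((0.5073328614234924, 0.20760010182857513), 0.035416316241025925) 272.70845481049565 226.1865889212828 [0.16047914 0.16546177 0.1675122 ]
((271.81011962890625, 224.56564331054688), (11.625283241271973, 16.068111419677734), 86.14876556396484) [0.50644619 0.20230823 0.165     ]
[271.58532708 224.76671566]
```

Emit:
drive_tool([
  {"offset": [0.01, 0.004, 0.04], "rotation": [-0.002, 0, 0], "claw": 0},
  {"offset": [0.01, 0.004, 0.08], "rotation": [-0.002, 0, 0], "claw": 0},
  {"offset": [0.01, 0.004, 0.11], "rotation": [-0.002, 0, 0], "claw": 0},
  {"offset": [0.01, 0.004, 0.14], "rotation": [-0.002, 0, 0], "claw": 0},
  {"offset": [0.01, 0.004, 0.17], "rotation": [-0.002, 0, 0], "claw": 0},
  {"offset": [0.01, 0.004, 0.17], "rotation": [-0.002, 0, 0], "claw": 0},
])

```text
clock: 5.97
tcp_pos: [0.5075, 0.2048, 0.1057]
orientation: [1.762, 2.599, 0.003]
contact_force: [-0.2, 0.5, -1.3]
grip_width: 0.0531
gripper_force: 64.3
```

```bash
python3 go.py .507 .203 .10 1.95
```

```text
off [-0.01  -0.007  0.038] rot [ 0.001  0.    -0.   ]
t 5.9667 tcp [0.5075 0.2048 0.1057] yaw 1.95 F [-0.2  0.5 -1.3] w 0.0531 q [ 0.06  0.53 -0.72  1.94  0.46  0.85 -0.52]
```

Emit:
drive_tool([
  {"offset": [0, 0, 0.015], "rotation": [0, 0, 0], "claw": 0},
  {"offset": [0, 0, 0.03], "rotation": [0, 0, 0], "claw": 0},
  {"offset": [0, 0, 0.04], "rotation": [0, 0, 0], "claw": 0},
  {"offset": [0, 0, 0.045], "rotation": [0, 0, 0], "claw": 0},
  {"offset": [0, 0, 0.045], "rotation": [0, 0, 0], "claw": 0},
])

```text
clock: 6.38
tcp_pos: [0.5079, 0.2051, 0.1003]
orientation: [1.762, 2.598, 0.004]
contact_force: [-1.9, -2.1, 2.9]
grip_width: 0.0527
gripper_force: 64.9
```

Past the nose and resting on the pin at TCP z 0.100. Next: re-centre a little, push lightly and turn in small chunks, watching z for the drop.

Emit:
drive_tool([
  {"offset": [-0.007, -0.009, 0.02], "rotation": [0, 0, -0.025], "claw": 0},
  {"offset": [-0.007, -0.009, 0.02], "rotation": [0, 0, -0.05], "claw": 0},
  {"offset": [-0.007, -0.009, 0.02], "rotation": [0, 0, -0.075], "claw": 0},
  {"offset": [-0.007, -0.009, 0.02], "rotation": [0, 0, -0.1], "claw": 0},
  {"offset": [-0.007, -0.009, 0.02], "rotation": [0, 0, -0.125], "claw": 0},
], force=80)

```text
clock: 6.8
tcp_pos: [0.5075, 0.2054, 0.0998]
orientation: [1.42, 2.798, 0.007]
contact_force: [-8.5, -2.3, 22.2]
grip_width: 0.0524
gripper_force: 82.3
```

```bash
python3 go.py .507 .203 .10 1.95
```

```text
off [-0.011 -0.012 -0.001] rot [0.003 0.    0.126]
t 6.8 tcp [0.5075 0.2054 0.0998] yaw 2.202 F [-8.5 -2.3 22.2] w 0.0524 q [ 0.1   0.55 -0.77  1.94  0.51  0.85 -0.31]
```

Emit:
drive_tool([
  {"offset": [-0.002, -0.008, -0.009], "rotation": [0, 0, -0.025], "claw": 0},
  {"offset": [-0.002, -0.008, -0.009], "rotation": [0, 0, -0.05], "claw": 0},
  {"offset": [-0.002, -0.008, -0.009], "rotation": [0, 0, -0.075], "claw": 0},
  {"offset": [-0.002, -0.008, -0.009], "rotation": [0, 0, -0.1], "claw": 0},
  {"offset": [-0.002, -0.008, -0.009], "rotation": [0, 0, -0.125], "claw": 0},
])

```text
clock: 7.22
tcp_pos: [0.5077, 0.205, 0.1]
orientation: [1.059, 2.952, 0.011]
contact_force: [0.0, 2.5, 6.7]
grip_width: 0.0526
gripper_force: 83.4
```

```bash
python3 go.py .507 .203 .10 1.95;python3 -c "
from bench import *;print(get_obs()['moment'])"
```

```text
off [-0.005 -0.013 -0.   ] rot [0.004 0.    0.251]
t 7.2167 tcp [0.5077 0.205  0.1   ] yaw 2.452 F [0.  2.5 6.7] w 0.0526 q [ 0.14  0.57 -0.83  1.94  0.55  0.86 -0.09]
[ 0.53345878  0.17692461 -0.14639313]
```

Emit:
drive_tool([
  {"offset": [0, 0, 0.003], "rotation": [0, 0, -0.025], "claw": 0},
  {"offset": [0, 0, 0.003], "rotation": [0, 0, -0.05], "claw": 0},
  {"offset": [0, 0, 0.003], "rotation": [0, 0, -0.075], "claw": 0},
  {"offset": [0, 0, 0.003], "rotation": [0, 0, -0.1], "claw": 0},
  {"offset": [0, 0, 0.003], "rotation": [0, 0, -0.125], "claw": 0},
])

```text
clock: 7.63
tcp_pos: [0.5068, 0.2031, 0.0982]
orientation: [0.684, 3.062, 0.005]
contact_force: [1.0, 0.2, -1.4]
grip_width: 0.0526
gripper_force: 83.7
```

```bash
python3 go.py .507 .203 .10 1.95;python3 -c "
from bench import *;print(get_obs()['moment'])"
```

```text
off [-0.001 -0.    -0.012] rot [0.003 0.001 0.376]
t 7.6333 tcp [0.5068 0.2031 0.0982] yaw 2.702 F [ 1.   0.2 -1.4] w 0.0526 q [ 0.18  0.59 -0.88  1.94  0.59  0.89  0.12]
[ 0.01234687  0.01117699 -0.02231472]
```

The force vanished and z fell, so a keyway is over the pin. Pressing down in steps.

Emit:
drive_tool([
  {"offset": [0, 0, 0.015], "rotation": [0, 0, 0], "claw": 0},
  {"offset": [0, 0, 0.03], "rotation": [0, 0, 0], "claw": 0},
  {"offset": [0, 0, 0.045], "rotation": [0, 0, 0], "claw": 0},
  {"offset": [0, 0, 0.06], "rotation": [0, 0, 0], "claw": 0},
  {"offset": [0, 0, 0.06], "rotation": [0, 0, 0], "claw": 0},
])

```text
clock: 8.05
tcp_pos: [0.5064, 0.2028, 0.0886]
orientation: [0.689, 3.062, 0.003]
contact_force: [-0.4, -0.7, 0.9]
grip_width: 0.0528
gripper_force: 83.9
```

```bash
python3 go.py .507 .203 .0785 2.702;python3 -c "
from bench import *;print(get_obs()['moment'])"
```

```text
off [-0.003  0.003  0.068] rot [ 0.001  0.001 -0.001]
t 8.05 tcp [0.5064 0.2028 0.0886] yaw 2.699 F [-0.4 -0.7  0.9] w 0.0528 q [ 0.17  0.61 -0.87  1.94  0.61  0.87  0.11]
[-0.16544792  0.05569039 -0.00581302]
```

Emit:
drive_tool([
  {"offset": [0, 0, 0.015], "rotation": [0, 0, 0], "claw": 0},
  {"offset": [0, 0, 0.03], "rotation": [0, 0, 0], "claw": 0},
  {"offset": [0, 0, 0.045], "rotation": [0, 0, 0], "claw": 0},
  {"offset": [0, 0, 0.06], "rotation": [0, 0, 0], "claw": 0},
  {"offset": [0, 0, 0.06], "rotation": [0, 0, 0], "claw": 0},
], force=100)

```text
clock: 8.47
tcp_pos: [0.5065, 0.2029, 0.0799]
orientation: [0.688, 3.062, 0.003]
contact_force: [-1.1, -1.3, 6.0]
grip_width: 0.0519
gripper_force: 104.3
```

Emit:
drive_tool([
  {"offset": [0, 0, 0.006], "rotation": [0, 0, 0], "claw": 0},
  {"offset": [0, 0, 0.012], "rotation": [0, 0, 0], "claw": 0},
  {"offset": [0, 0, 0.012], "rotation": [0, 0, 0], "claw": 0},
  {"offset": [0, 0, 0.012], "rotation": [0, 0, 0], "claw": 0},
])

```text
clock: 8.8
tcp_pos: [0.5066, 0.2028, 0.0787]
orientation: [0.688, 3.061, 0.003]
contact_force: [-3.2, -2.5, 7.6]
grip_width: 0.0522
gripper_force: 104.8
```

Still on the spring slope (7.6 N), close to home. Pressing until it meets the hard stop.

Emit:
drive_tool([
  {"offset": [0, 0, 0.005], "rotation": [0, 0, 0], "claw": 0},
  {"offset": [0, 0, 0.01], "rotation": [0, 0, 0], "claw": 0},
  {"offset": [0, 0, 0.01], "rotation": [0, 0, 0], "claw": 0},
  {"offset": [0, 0, 0.01], "rotation": [0, 0, 0], "claw": 0},
])

```text
clock: 9.13
tcp_pos: [0.5066, 0.2029, 0.0782]
orientation: [0.688, 3.061, 0.002]
contact_force: [-5.0, -4.7, 20.5]
grip_width: 0.0522
gripper_force: 106.0
```

Emit:
drive_tool([
  {"offset": [0, 0, 0.004], "rotation": [0, 0, 0], "claw": 0},
  {"offset": [0, 0, 0.008], "rotation": [0, 0, 0], "claw": 0},
  {"offset": [0, 0, 0.008], "rotation": [0, 0, 0], "claw": 0},
  {"offset": [0, 0, 0.008], "rotation": [0, 0, 0], "claw": 0},
])

```text
clock: 9.47
tcp_pos: [0.5067, 0.2029, 0.078]
orientation: [0.688, 3.06, 0.001]
contact_force: [-8.9, -7.3, 29.4]
grip_width: 0.0522
gripper_force: 107.0
```

Hard stop: 29 N, and 22 mm below the pin rest, as it should be at home. Final visual check.

Emit:
drive_tool([
  {"offset": [0, 0, 0], "rotation": [0, 0, 0], "claw": 0},
  {"offset": [0, 0, 0], "rotation": [0, 0, 0], "claw": 0},
  {"offset": [0, 0, 0], "rotation": [0, 0, 0], "claw": 0},
  {"offset": [0, 0, 0], "rotation": [0, 0, 0], "claw": 0},
])

```text
clock: 9.8
tcp_pos: [0.5067, 0.2029, 0.0779]
orientation: [0.687, 3.06, 0.001]
contact_force: [-8.7, -8.1, 29.5]
grip_width: 0.052
gripper_force: 107.0
```

```bash
python3 - <<'E'
from bench import *
from h import *
f=grab_frame("side");P=pts(f)
k=(abs(P[...,0]-.507)<.015)&(abs(P[...,1]-.204)<.012)&(P[...,2]>.09)&(P[...,2]<.14);print("collar top z",k.sum(),np.percentile(P[k][:,2],[10,50,90]))
S=f["frame"][170:310,200:340]
cv2.imwrite("pics/g3.png",cv2.resize(S[:,:,::-1],(560,560),interpolation=cv2.INTER_CUBIC))
E
```

```text
collar top z 31 [0.11096527 0.11301721 0.11481291]
```

View pics/g3.png

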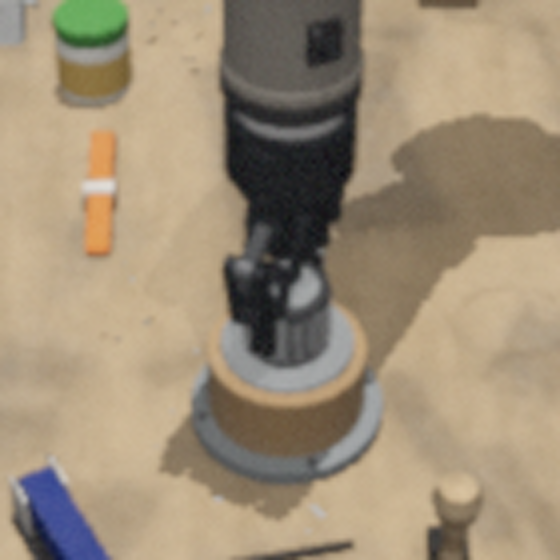

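The picture shows the gripper on the collar (about 300,320), which is pressed onto the lowered plate. The collar top measures 113 mm, which is 68 + 45, so it is home. Bystanders in view are undisturbed.

```bash
python3 -c "
from bench import *;print(hand_in())"
```

```text
the job is handed in; nothing more can be done
None
```

The collar is keyed over the cross pin and pushed fully home (its top measured 113 mm above the bench), with the gripper holding it down at about 29 N; the job is handed in at about 10 s.

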